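Sweep the offcuts off the welding plate into the scrap tray

TASK

Clear the raised welding plate: with the closed fingers, sweep the three short steel offcuts (a flat-bar end, a square-tube end and an angle-iron end) along the plate and over its edge, so that all three drop into the plain scrap tray, not the divided tray with clean nuts on the opposite side. Only push the offcuts, never lift them, and leave the magnet square, the bracket and the nozzle on the plate, and the tools beside it, where they stand.

Things in the scene. Friction and masses are not known exactly. Their poses are not given: they have to be found in the camera images.
- plate: Thick bare steel welding plate fixed on the table, 300 mm (x) x 360 mm (y) x 50 mm high, flat top. Origin: centre of its underside, on the table; yaw within 0.12 rad. A tray stands against its +y and its -y edge; which is which varies. On it are three rows along its y: offcuts at x = -85 mm (two, 100 mm or more apart) and x = +85 mm (one), all within 10 mm; other things at x = 0.
- scrap_tray: Plain open sheet-steel tray, empty, without dividers: outer 260 mm (x) x 120 mm (y) x 30 mm high, walls and floor 3 mm. Fixed on the table with its long side along the plate's +y or -y edge (1 mm gap), centred on that edge, axes parallel to the plate's; its rim is 20 mm below the plate's top. Origin: centre of its underside.
- parts_tray: Fixed tray of the same outer size, with eight compartments holding clean nuts and pins, against the plate's opposite edge. No offcut belongs in it. Origin: centre of its underside.
- flat_offcut: Loose. Origin: centre of the footprint, on the underside as it starts (lying flat on the plate, z up). Starts in an outer row of the plate, at any yaw. Flat-bar end, 40 x 30 x 12 mm (x, y, z), solid, 80 to 150 g.
- tube_offcut: Loose. Origin: centre of the footprint, on the underside as it starts (lying flat on the plate, z up). Starts in an outer row of the plate, at any yaw. Square-tube end, 36 mm long (its x), 25 x 25 mm, 3 mm wall, lying on a side, 50 to 105 g.
- angle_offcut: Loose. Origin: centre of the footprint, on the underside as it starts (lying flat on the plate, z up). Starts in an outer row of the plate, at any yaw. Angle-iron end, 40 mm long (its x), one leg 30 mm wide and 6 mm thick flat on the plate, the other leg 6 mm thick standing up along its +y edge to 30 mm height, 70 to 140 g.
- magnet_square: Loose bystander standing in the plate's middle row (within 12 mm of the plate's y axis); origin at the centre of its underside. Must stay where it is. Flat triangular magnetic welding square, legs 50 mm, 16 mm thick.
- bracket: Loose bystander standing in the plate's middle row (within 12 mm of the plate's y axis); origin at the centre of its underside. Must stay where it is. Finished weldment: 38 x 38 x 6 mm base plate with an upright 12 mm rod, 50 mm high in all.
- nozzle: Loose bystander standing in the plate's middle row (within 12 mm of the plate's y axis); origin at the centre of its underside. Must stay where it is. Turned torch nozzle standing upright, 22 mm diameter, 42 mm high.
- chipping_hammer: Loose bystander lying on the table to the left (+y) of the trays: hammer 250 mm long, head 110 mm across. Origin on the table near the middle of its length. To be left alone.
- wire_brush: Loose bystander lying on the table to the right (-y) of the trays: wooden brush 260 mm long, 34 mm high. Origin under its centre. To be left alone.
- spray_can: Loose bystander on the table to the left: upright can, 60 mm diameter, 170 mm high. Origin: centre of its underside. To be left alone.

How it is judged:
By the outcome, as a careful person would: the job done as asked, in the order asked, and still so for the second after the job is handed in, with the robot touching nothing.
It also fails if it takes over 67 s, if anything falls off the work surface, if the arm or the gripper's body presses on something with over 40 N, if the wrist force passes 120 N, or if a joint passes its speed limit or range.

ROBOT

A 6-joint arm with a two-finger parallel gripper is mounted at the origin on the work surface. World frame = base frame: x ahead of the robot, y to its left, z up, the work surface at z = 0. Lengths are in m, angles in degrees, forces in N, time in s.
With the tool pointing down it reaches from about 0.35 to 0.775 m from the base axis. Payload 5.5 kg.
Tool frame: the origin (TCP) lies on the centre line of the jaws, within the pads' length; the fingertips stand 22 mm ahead of it and the grasp point (between the pads) lies 3 mm ahead of it; x points along the fingers, y is the direction in which the jaws open and shut, and the axes are right-handed (so a half turn about x gives the same grasp; the last joint's range is limited). The gripper opens to 85 mm and grips with 20 to 120 N. Pads are 22 mm wide; open, the fingers measure 114 mm over their backs; the gripper's body (76 mm by 85 mm) begins 54 mm behind the grasp point. The pads swing forward as they close: fully open they stand 13 mm farther back than shut.
Start: joints at [58.923, 17.945, 2.641, 74.691, 0, 82.002], TCP at [0.225, 0.529, 0.253] pointing down, gripper open.
Joint ranges: [-158.12, 158.12], [-49.38, 96.58], [-58.88, 72.47], [-126.05, 133.96], [-84.25, 85.87], [-180, 180]. Speed limits (degrees/s): [147.25, 147.25, 180, 180, 180, 180].

INTERFACE

Orientations are given as a 3x3 rotation matrix whose columns are the frame's x, y, z axes.
In Python, from cell import manip gives the robot as it stands.
- The arm moves only by the tool play_rows, never from a script. Its argument "targets" is a list of rows, each a list of 6 numbers: the shift along the world's x, y, z in mm, then the turn, a rotation vector about the world's x, y, z in degrees. A call has 1 to 5 rows; each row shifts and turns the commanded pose from where the row before left it; what a row does not reach is not made up. A row lasts 1/10 s, in which the tool goes at most 50 mm and 8.59 degrees, less where a joint would pass 70% of its speed; a pose out of reach is approached as far as the arm can. A call is refused whole if a number of a shift passes 50 or a number of a turn 8.59, either way. A call with a gripper value outside its range is refused whole. "gripper" is the finger opening in mm, from 0 to 85.4, set as the call begins (left out, the last holds). The fingers move at their own pace and stop on an object; the grip force is fixed at half the most. Time passes only in rows, so rows that do not move let the fingers close. It gives the time, the measured TCP pose, the force and the opening at its end, in the units of the state.
- manip.observe(): the state, without advancing time (a new reading comes with each control period).
- manip.camera(name): name is "scene" or "side" or "wrist"; returns the picture (420x560x3 uint8, blue, green, red); there is no depth.
- manip.get_calibration(name): a dict with "fx", "fy", "cx", "cy" (pixels), "R" (3x3) and "t" (3): a world point X has camera coordinates R X + t. Camera axes: x right, y down, z forward; pixel columns grow to the right and rows downward; lengths in m; the calibration is good to about 2 mm. A picture is of the moment at which its call begins: read the wrist's pose just before it. get_calibration takes no time and is no camera call; for the wrist camera it gives the pose at the moment of the call.
- manip.hand_in(): hands the job in, once; it reports no verdict.
The state is a dict: "time_s": time; "q": joint angles; "qd": joint speeds; "effort": joint torques, N m; "tcp_pos": TCP position; "eef_rot": TCP orientation; "wrist_force": force on the tool from outside, world axes, zero at the start; "moment": the same for the moment, N m; "width": opening from 0.0 (shut) to 1.0 (fully open).
Only numpy, scipy, OpenCV 4.12 (cv2) and the standard library are available. Lean on these libraries where they do the work, as an engineer would, in place of code of your own. Each camera call takes 0.05 s, during which the arm holds its last target.

## Working session

There is one attempt and no reset: what is moved stays moved. The work goes in short steps, Python scripts to look and compute and a tool call to move; the robot and the scene stay as the last step left them, time stands still between calls to the robot, and variables do not carry over. Pictures are saved under pics/ and viewed, and the job is handed in when it is done.

Besides the shell and the picture viewer there is one more tool, called after "Call:" as name([rows], argument=value, ...), one row to a line, values as JSON. play_rows: Moves the arm, as the interface text tells. Its arguments: {"type":"object","properties":{"targets":{"type":"array","items":{"type":"array","items":{"type":"number"}}},"gripper":{"type":"number"}},"required":["targets"]}

```bash
ls; mkdir -p pics
python3 - <<'E'
from cell import manip
import cv2
s=manip.observe(); print(s)
for n in ["scene","side"]:
    cv2.imwrite(f"pics/{n}0.png",manip.camera(n)); c=manip.get_calibration(n); print(n,c)
E
```

```text
pics
{'time_s': 0.0, 'q': array([ 5.89237451e+01,  1.79929052e+01,  2.57736666e+00,  7.46912990e+01,
       -9.75022602e-05,  8.20009141e+01]), 'qd': array([ 0.03745324, -0.02159057,  0.02079027, -0.0802927 , -0.07442219,
       -0.00414702]), 'effort': array([ 9.47625995e-04, -4.80621707e+01,  2.98536658e+01,  1.91042660e-02,
        2.00879335e-04,  3.95251192e-06]), 'tcp_pos': array([0.22515168, 0.52857242, 0.25239077]), 'eef_rot': array([[-9.61042488e-04,  3.91969670e-01,  9.19977638e-01],
       [-1.59792895e-03,  9.19976286e-01, -3.91970763e-01],
       [-9.99998262e-01, -1.84675945e-03, -2.57796618e-04]]), 'wrist_force': array([1.06626352, 0.16066324, 0.17083761]), 'moment': array([-0.00206996,  0.04420649,  0.00458908]), 'width': 1.0017347065541178}
scene {'fx': 482.11515197864765, 'fy': 482.11515197864765, 'cx': 285.15776435170824, 'cy': 215.81025484075357, 'R': array([[-0.53981681,  0.84161092, -0.01699641],
       [ 0.70193656,  0.43890022, -0.5609382 ],
       [-0.46463199, -0.31473427, -0.82768319]]), 't': array([ 0.26694161, -0.30289592,  1.60573069])}
side {'fx': 527.5706526935749, 'fy': 527.5706526935749, 'cx': 269.3078968869294, 'cy': 206.59220313342897, 'R': array([[ 0.86400661, -0.50345197, -0.00535665],
       [-0.39510134, -0.67138784, -0.62700343],
       [ 0.31206972,  0.54385153, -0.77899808]]), 't': array([-0.45223202,  0.23080659,  1.48977433])}
```

View pics/scene0.png

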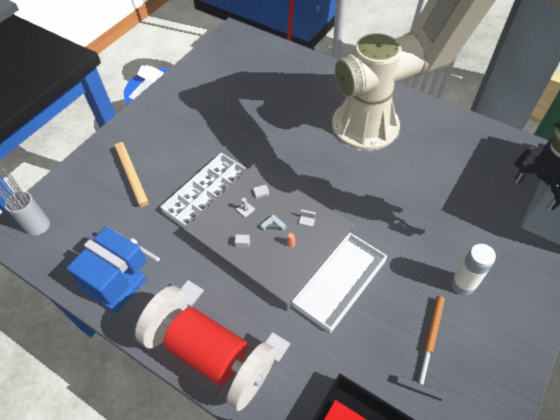

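View pics/side0.png

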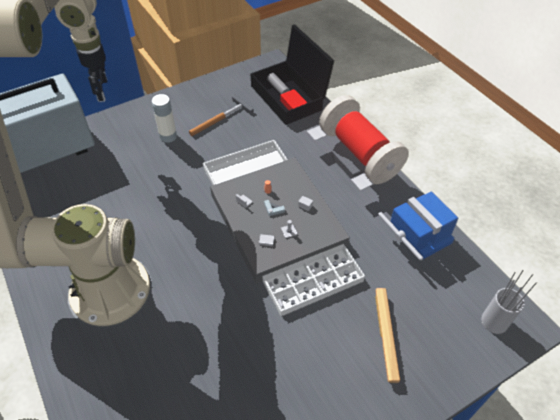

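The scrap tray is on the +y side (scene about (340,280)) and the divided tray on the -y side (about (203,190)). I'll enlarge the plate area next.

Run:
```python
import cv2
a=cv2.imread("pics/scene0.png")[145:335,155:395]; cv2.imwrite("pics/sc.png",cv2.resize(a,None,fx=3.3,fy=3.15,interpolation=cv2.INTER_CUBIC)) 
a=cv2.imread("pics/side0.png")[135:320,195:375]; cv2.imwrite("pics/sd.png",cv2.resize(a,None,fx=3.2,fy=3.2,interpolation=cv2.INTER_CUBIC))
```

```text
(no output)
```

View pics/sc.png

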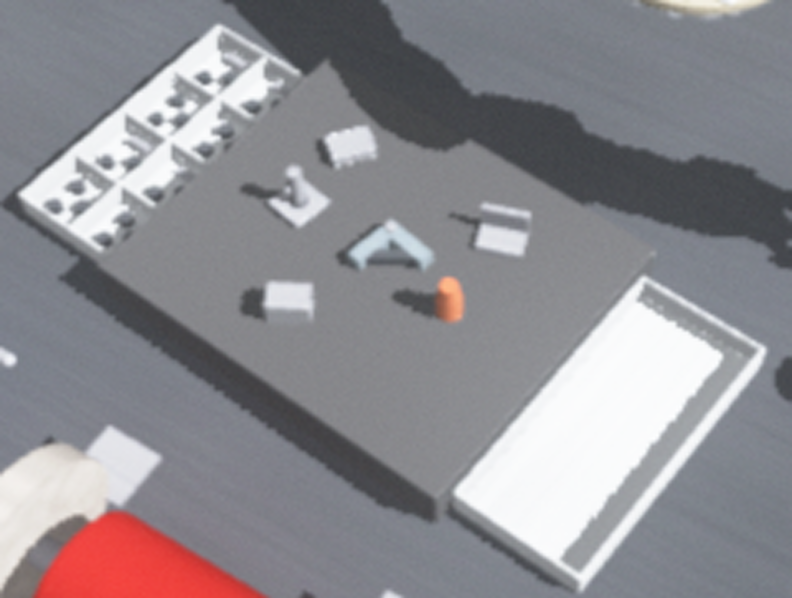

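View pics/sd.png

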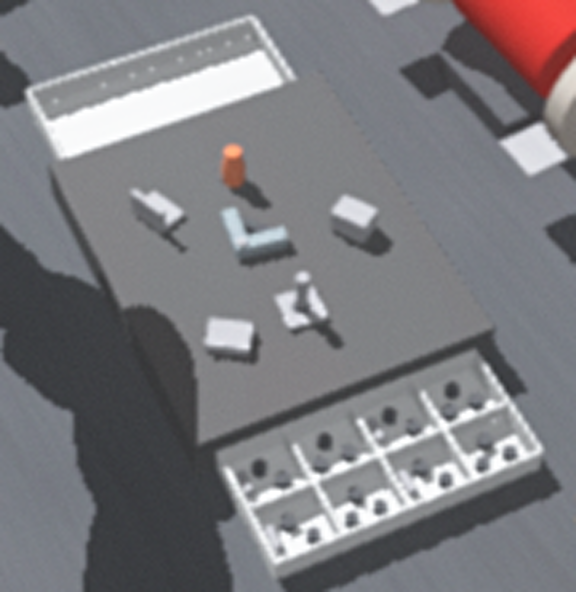

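```bash
cat > h.py <<'E'
import numpy as np, pickle, os
from cell import manip
def ray(n,uv,z,c=None):
    c=c or manip.get_calibration(n)
    d=np.array([(uv[0]-c['cx'])/c['fx'],(uv[1]-c['cy'])/c['fy'],1.])
    R=np.array(c['R']);t=np.array(c['t']); o=-R.T@t; d=R.T@d
    return o+d*(z-o[2])/d[2]
S=lambda u,v:(155+(u+.5)/3.3-.5,145+(v+.5)/3.15-.5)
D=lambda u,v:(195+(u+.5)/3.2-.5,135+(v+.5)/3.2-.5)
E
python3 - <<'E'
from h import *
import numpy as np
np.set_printoptions(precision=4,suppress=True)
for nm,u,v,z in [("nn",325,62,.05),("np",655,255,.05),("fp",437,497,.05),("fn",103,258,.05),
 ("flatA?",350,142,.012+.05),("angle foot",503,243,.056),("C",289,295,.075),("brk",300,205,.056),("mag",390,240,.066),("noz base",450,312,.05)]:
    print("scene",nm,ray("scene",S(u,v),z))
for nm,u,v,z in [("nn",197,440,.05),("fn",490,328,.05),("np",58,160,.05),("fp",318,75,.05),
 ("A",232,330,.062),("angle",162,212,.056),("C",355,215,.075),("brk",302,308,.056),("noz",234,182,.05)]:
    print("side",nm,ray("side",D(u,v),z))
E
```

```text
scene nn [ 0.3711 -0.1928  0.05  ]
scene np [0.406 0.166 0.05 ]
scene fp [0.6942 0.1348 0.05  ]
scene fn [ 0.6532 -0.2229  0.05  ]
scene flatA? [ 0.4455 -0.1135  0.062 ]
scene angle foot [0.4658 0.0543 0.056 ]
scene C [ 0.6126 -0.0579  0.075 ]
scene brk [ 0.5226 -0.1128  0.056 ]
scene mag [ 0.5185 -0.0233  0.066 ]
scene noz base [0.5454 0.0524 0.05  ]
side nn [ 0.3702 -0.1914  0.05  ]
side fn [ 0.6582 -0.2227  0.05  ]
side np [0.4099 0.159  0.05  ]
side fp [0.6922 0.1275 0.05  ]
side A [ 0.4506 -0.1132  0.062 ]
side angle [0.4643 0.0441 0.056 ]
side C [ 0.6122 -0.0653  0.075 ]
side brk [ 0.5203 -0.1206  0.056 ]
side noz [0.5452 0.0463 0.05  ]
```

Call:
play_rows([
  [20,-45,0,0,0,-6],
  [20,-45,0,0,0,-6],
  [20,-45,0,0,0,-6],
  [20,-45,0,0,0,-6],
  [20,-45,0,0,0,-6],
], gripper=0)

```text
time_s: 0.6
tcp_pos: [0.3255, 0.3022, 0.253]
eef_rot: [[-0.0, 0.802, 0.598], [-0.0, 0.598, -0.802], [-1.0, -0.0, 0.0]]
wrist_force: [2.1, 0.2, -0.2]
width: 0.142
```

Call:
play_rows([
  [20,-45,0,0,0,-6],
  [20,-45,0,0,0,-6],
  [20,-45,0,0,0,-6],
  [20,-45,0,0,0,-6],
  [20,-45,0,0,0,-6],
])

```text
time_s: 1.1
tcp_pos: [0.4256, 0.0771, 0.2532]
eef_rot: [[0.0, 0.993, 0.116], [0.0, 0.116, -0.993], [-1.0, 0.0, -0.0]]
wrist_force: [0.6, 0.7, 0.1]
width: -0.001
```

Call:
play_rows([
  [20,-45,0,0,0,-6],
  [20,-45,0,0,0,-6],
  [0,0,0,0,0,-1],
])

```text
time_s: 1.4
tcp_pos: [0.4676, -0.016, 0.2527]
eef_rot: [[0.001, 0.993, -0.115], [-0.002, -0.115, -0.993], [-1.0, 0.001, 0.002]]
wrist_force: [-0.5, 0.5, 0.2]
width: -0.001
```

Run:
```python
from h import *
import cv2
s=manip.observe(); print(s['time_s'],s['tcp_pos'],s['eef_rot'],s['width'])
c=manip.get_calibration("wrist")
cv2.imwrite("pics/w1.png",manip.camera("wrist")); pickle.dump(c,open("w1.pkl","wb"))
```

```text
1.4 [ 0.46758747 -0.0160212   0.25274849] [[ 9.92384273e-04  9.93309450e-01 -1.15478792e-01]
 [-1.64050641e-03 -1.15477077e-01 -9.93308791e-01]
 [-9.99998162e-01  1.17518772e-03  1.51493288e-03]] -0.0006193635923778111
```

View pics/w1.png

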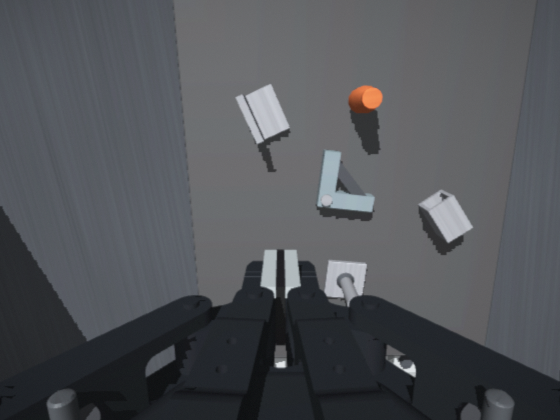

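Run:
```python
from h import *
np.set_printoptions(precision=4,suppress=True)
c=pickle.load(open("w1.pkl","rb"))
P0=np.array([.5315,-.030]);y=np.array([.105,.9945]);x=np.array([y[1],-y[0]])
for nm,u,v,z in [("edgeN1",177,40,.05),("edgeN2",194,270,.05),("edgeF1",533,30,.05),("edgeF2",488,350,.05),("ang up1",237,97,.08),("ang up2",262,143,.08),("ang c",270,86,.056),("ang c2",289,127,.056),
 ("tube 1",429,206,.075),("tube2",449,193,.075),("tube3",471,216,.075),("tube4",448,243,.075),("noz",369,98,.092),("mag1",332,151,.066),("mag2",373,205,.066),("mag3",322,205,.066),("br1",328,262,.056),("br2",366,262,.056),("br3",363,298,.056),("brtop",345,281,.1)]:
    p=ray("",(u,v),z,c)[:2]; q=p-P0; print(nm,p,"plate",(x@q)*1e3,(y@q)*1e3)
for n,l in (("scene",S),("side",D)):
  for p in {"scene":[(350,142,.062)],"side":[(232,330,.062)]}[n]:
    q=ray(n,l(*p[:2]),p[2])[:2]-P0; print(n,x@q,y@q)
print("can",ray("scene",(466,290),0))
```

```text
edgeN1 [0.3958 0.1206] plate -150.75761017501233 135.52984198188642
edgeN2 [ 0.3727 -0.0877] plate -151.83166736724436 -74.09470943759159
edgeF1 [0.6928 0.0939] plate 147.43695589608427 140.16711346455736
edgeF2 [ 0.6664 -0.2148] plate 153.56337138210208 -169.6518960101279
ang up1 [0.4425 0.0677] plate -98.81771755721053 87.82875121231277
ang up2 [0.4575 0.0298] plate -79.84520179172853 51.68350903527165
ang c [0.4691 0.0748] plate -73.09638669549457 97.66565586964256
ang c2 [0.4814 0.0391] plate -57.05315891817688 63.48884934276531
tube 1 [ 0.5952 -0.0412] plate 64.4771283808564 -4.435270974541445
tube2 [ 0.6124 -0.0315] plate 80.64941356744545 6.996145690185205
tube3 [ 0.6318 -0.0546] plate 102.36493269150053 -13.932138173908935
tube4 [ 0.6119 -0.0777] plate 84.93297027561916 -38.97329940916134
noz [0.5435 0.0547] plate 3.026426627462506 85.45877677761264
mag1 [0.5159 0.0151] plate -20.25436264133045 43.21255481896465
mag2 [ 0.5488 -0.0372] plate 17.92687693400261 -5.299798661690171
mag3 [ 0.5032 -0.0318] plate -27.924794423364947 -4.802006227995994
br1 [ 0.5051 -0.092 ] plate -19.746255697306673 -64.409974888491
br2 [ 0.5417 -0.0963] plate 17.11054539814227 -64.82032958967976
br3 [ 0.5367 -0.1346] plate 16.137650920419492 -103.52266756121992
brtop [ 0.5138 -0.0913] plate -11.210867647414752 -62.86424779354345
scene -0.07677513888933765 -0.09209565971575846
side -0.07166807937145596 -0.09124699106000252
can [0.3959 0.5003 0.    ]
```

Call:
play_rows([
  [-16,20,-30,0,0,0.5],
  [0,0,-45,0,0,0],
  [0,0,-45,0,0,0],
  [0,0,-40,0,0,0],
  [0,0,-16,0,0,0],
])

```text
time_s: 1.95
tcp_pos: [0.4456, 0.0109, 0.0737]
eef_rot: [[-0.006, 0.996, -0.094], [0.001, -0.094, -0.996], [-1.0, -0.007, -0.001]]
wrist_force: [0.4, 0.5, 0.2]
width: 0.0
```

Call:
play_rows([
  [1,10,0,0,0,0],
  [1,10,0,0,0,0],
])

```text
time_s: 2.15
tcp_pos: [0.4511, 0.0304, 0.0776]
eef_rot: [[-0.001, 0.995, -0.096], [0.0, -0.096, -0.995], [-1.0, -0.001, -0.0]]
wrist_force: [-0.5, -0.4, -0.6]
width: 0.001
```

```bash
cat > look.py <<'E'
from h import *
import cv2,sys
np.set_printoptions(precision=4,suppress=True)
s=manip.observe()
P0=np.array([.5315,-.030]);y=np.array([.105,.9945]);x=np.array([y[1],-y[0]])
q=s['tcp_pos'][:2]-P0
print(s['time_s'],s['tcp_pos'],"plate mm",1e3*x@q,1e3*y@q,s['wrist_force'])
for n in sys.argv[2:]:
    pickle.dump(manip.get_calibration(n),open(f"{sys.argv[1]}_{n}.pkl","wb"))
    cv2.imwrite(f"pics/{sys.argv[1]}_{n}.png",manip.camera(n))
E
python3 look.py a wrist
```

```text
2.15 [0.4511 0.0304 0.0776] plate mm -86.31473868997368 51.58501331016975 [-0.5084 -0.4462 -0.623 ]
```

View pics/a_wrist.png

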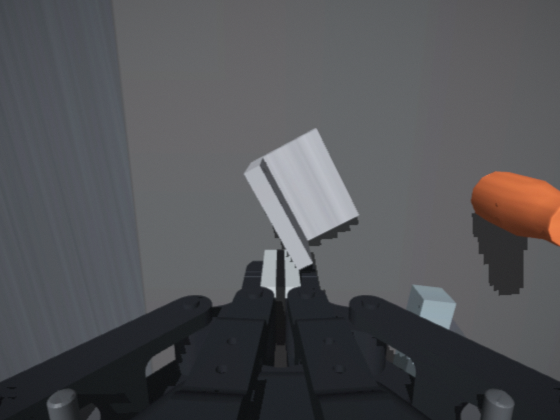

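The wrist picture shows the angle's near corner (312,268) at the fingers' right edge, and its mass right of the push line. I'll back off, shift 9 mm to +x, and push.

Call:
play_rows([
  [-1,-10,0,0,0,0],
  [9,-1,0,0,0,0],
  [1,10,0,0,0,0],
  [1,10,0,0,0,0],
  [1,10,0,0,0,0],
])

```text
time_s: 2.7
tcp_pos: [0.4625, 0.0486, 0.0775]
eef_rot: [[0.0, 0.995, -0.098], [-0.0, -0.098, -0.995], [-1.0, 0.0, 0.0]]
wrist_force: [-0.2, -1.1, 0.8]
width: 0.003
```

```bash
python3 look.py b wrist
```

```text
2.7 [0.4625 0.0486 0.0775] plate mm -76.82879258256855 70.89008045947713 [-0.1723 -1.1187  0.7903]
```

View pics/b_wrist.png

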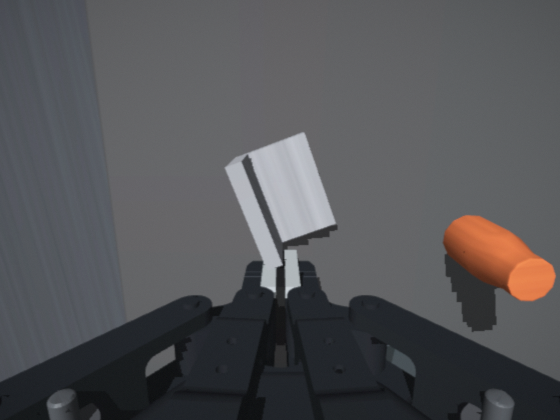

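The angle (centre about (280,195)) has turned slightly toward sitting flush and is being pushed cleanly, clear of the nozzle on the right. I'll continue.

Call:
play_rows([
  [1,10,0,0,0,0],
  [1,10,0,0,0,0],
  [1,10,0,0,0,0],
  [1,10,0,0,0,0],
])

```text
time_s: 3.15
tcp_pos: [0.4663, 0.089, 0.0772]
eef_rot: [[-0.0, 0.995, -0.097], [0.0, -0.097, -0.995], [-1.0, -0.0, -0.0]]
wrist_force: [0.1, -1.3, 0.5]
width: -0.002
```

```bash
python3 look.py c wrist
```

```text
3.15 [0.4663 0.089  0.0772] plate mm -77.30841405906648 111.51101023073161 [ 0.0534 -1.3195  0.4546]
```

View pics/c_wrist.png

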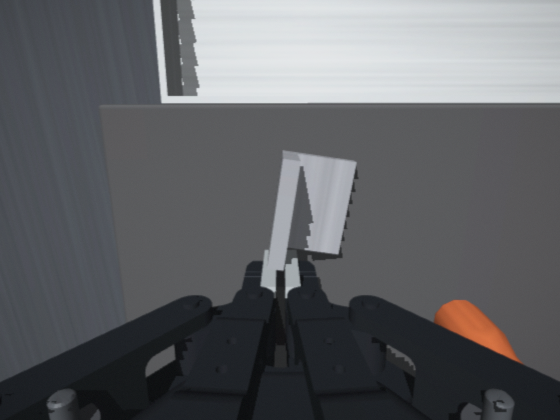

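It has turned clockwise past flush, with its mass right of the fingers (piece centre about (312,205)). I'll shift 11 mm to +x and push on.

Call:
play_rows([
  [-1,-8,0,0,0,0],
  [11,-1,0,0,0,0],
  [1,10,0,0,0,0],
  [1,10,0,0,0,0],
  [1,10,0,0,0,0],
])

```text
time_s: 3.7
tcp_pos: [0.4805, 0.1089, 0.078]
eef_rot: [[0.002, 0.995, -0.098], [-0.001, -0.098, -0.995], [-1.0, 0.002, 0.001]]
wrist_force: [-0.0, -3.6, 5.9]
width: -0.003
```

```bash
python3 look.py d wrist
```

```text
3.7 [0.4805 0.1089 0.078 ] plate mm -65.34159548907351 132.7819627646825 [-0.03   -3.6448  5.8832]
```

View pics/d_wrist.png

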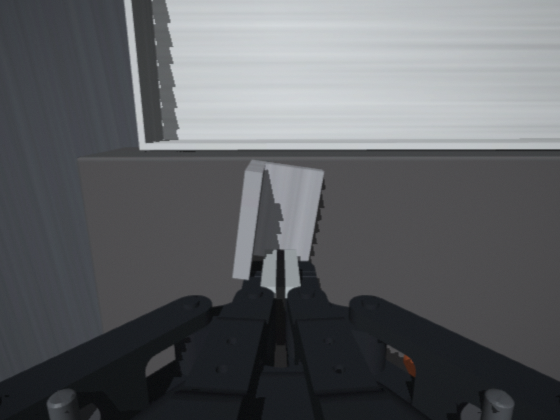

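Fz has risen to about 6 N, so the tips seem to have ridden onto the 6 mm foot (foot edge about (285,260) under the tips). I'll lift, back off, go lower, and push again.

Call:
play_rows([
  [0,0,12,0,0,0],
  [-2,-22,0,0,0,0],
  [0,0,-8,0,0,0],
  [0,0,-6,0,0,0],
  [0,0,-0.5,0,0,0],
])

```text
time_s: 4.25
tcp_pos: [0.4763, 0.0874, 0.0738]
eef_rot: [[-0.002, 0.995, -0.097], [0.001, -0.097, -0.995], [-1.0, -0.002, -0.0]]
wrist_force: [-1.1, 0.2, 0.2]
width: -0.003
```

```bash
python3 look.py e wrist
```

```text
4.25 [0.4763 0.0874 0.0738] plate mm -67.19966018592594 110.95002395721365 [-1.0918  0.1703  0.2126]
```

View pics/e_wrist.png

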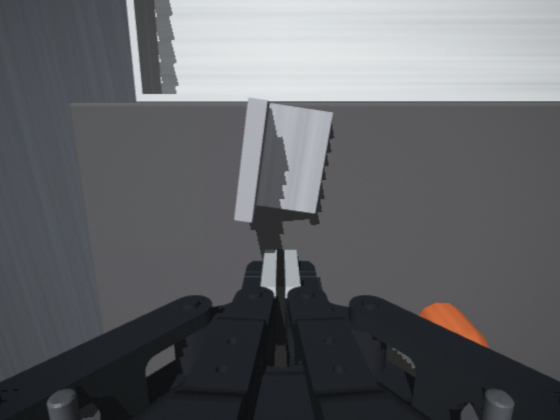

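The angle's back edge now sits at rows 208–220 with its mass about column 272, and the tips are at z about 52 mm. I'll push 4 mm further left.

Call:
play_rows([
  [-3,10,0,0,0,0],
  [1,10,0,0,0,0],
  [1,10,0,0,0,0],
  [1,10,0,0,0,0],
])

```text
time_s: 4.7
tcp_pos: [0.4776, 0.1282, 0.075]
eef_rot: [[0.001, 0.995, -0.096], [-0.0, -0.096, -0.995], [-1.0, 0.001, 0.0]]
wrist_force: [0.0, -0.8, 1.7]
width: 0.002
```

```bash
python3 look.py f wrist
```

```text
4.7 [0.4776 0.1282 0.075 ] plate mm -70.19767032467485 151.7018262254978 [ 0.0473 -0.7754  1.7299]
```

View pics/f_wrist.png

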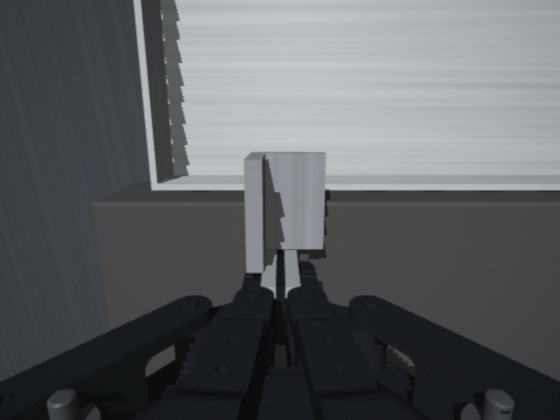

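Flush and straight: the angle is half over the edge (edge at row 203). I'll push it off.

Call:
play_rows([
  [1,10,0,0,0,0],
  [1,10,0,0,0,0],
  [1,10,0,0,0,0],
  [1,10,0,0,0,0],
  [0,0,0,0,0,0],
])

```text
time_s: 5.25
tcp_pos: [0.4816, 0.1683, 0.0748]
eef_rot: [[0.0, 0.995, -0.096], [0.0, -0.096, -0.995], [-1.0, 0.0, -0.0]]
wrist_force: [0.0, 0.5, -0.1]
width: -0.0
```

```bash
python3 look.py g wrist
```

```text
5.25 [0.4816 0.1683 0.0748] plate mm -70.4167424488253 191.9507879903989 [ 0.0097  0.4737 -0.0542]
```

View pics/g_wrist.png

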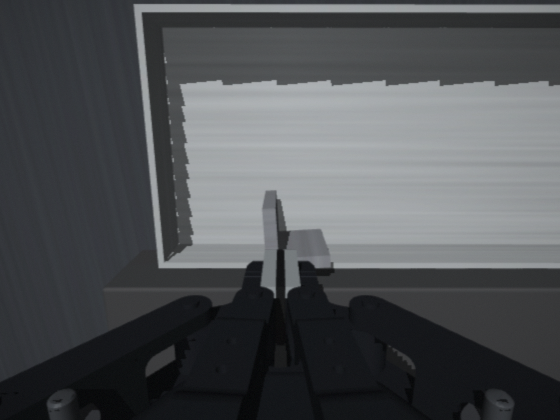

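Call:
play_rows([
  [0,0,50,0,0,0],
  [-5,-45,20,0,0,0],
  [-5,-47,0,0,0,0],
  [-5,-47,0,0,0,0],
  [-5,-47,0,0,0,0],
])

```text
time_s: 5.8
tcp_pos: [0.461, -0.0208, 0.1453]
eef_rot: [[0.001, 0.995, -0.097], [-0.001, -0.097, -0.995], [-1.0, 0.001, 0.0]]
wrist_force: [0.9, 0.3, -0.2]
width: 0.001
```

Call:
play_rows([
  [-5,-47,0,0,0,0],
  [-5,-47,0,0,0,0],
  [-5,-47,0,0,0,0],
  [0,0,0,0,0,0],
])

```text
time_s: 6.2
tcp_pos: [0.4462, -0.1657, 0.1451]
eef_rot: [[0.001, 0.994, -0.105], [-0.003, -0.105, -0.994], [-1.0, 0.002, 0.003]]
wrist_force: [-0.5, 0.4, -0.1]
width: 0.002
```

```bash
python3 look.py h wrist scene
python3 - <<'E'
import cv2
a=cv2.imread("pics/h_scene.png")[145:335,155:395]; cv2.imwrite("pics/h_sc.png",cv2.resize(a,None,fx=3.3,fy=3.15,interpolation=cv2.INTER_CUBIC))
E
```

```text
6.2 [ 0.4462 -0.1657  0.1451] plate mm -70.54649421878595 -143.8986804229865 [-0.5014  0.3895 -0.1359]
```

View pics/h_wrist.png

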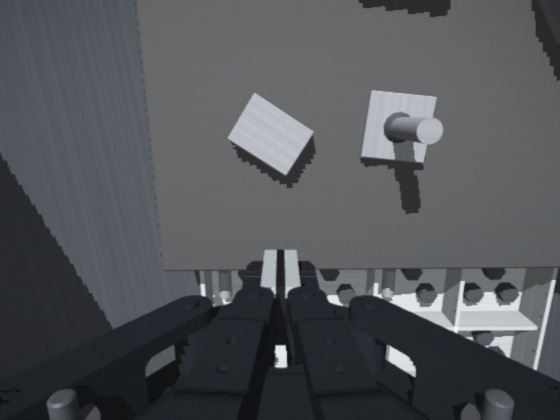

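View pics/h_sc.png

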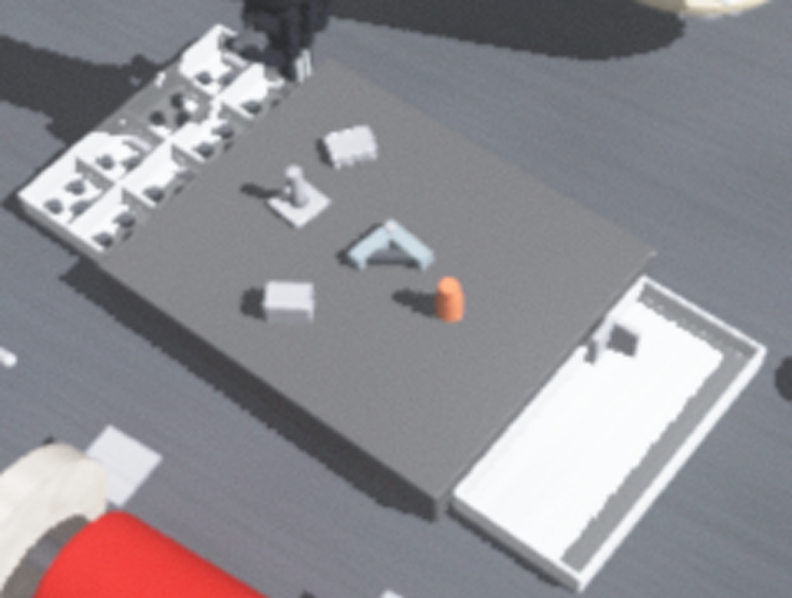

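The flat (centre about (271,134)) is ahead of the fingers. The bracket is well to its right, and the angle lies in the scrap tray by its near wall (crop (610,335)).

Run:
```python
from h import *
c=pickle.load(open("h_wrist.pkl","rb"))
P0=np.array([.5315,-.030]);y=np.array([.105,.9945]);x=np.array([y[1],-y[0]])
for u,v,z in [(255,94,.062),(313,131,.062),(287,175,.062),(229,133,.062),(365,158,.056),(164,268,.05)]:
    q=ray("",(u,v),z,c)[:2]-P0; print(1e3*x@q,1e3*y@q)
```

```text
-84.84829608122115 -66.51543104232923
-52.497867409594754 -86.3859749329248
-67.04674513267818 -111.41812739459633
-99.9194943390308 -87.47513900479552
-20.7514413322963 -102.27469913505594
-147.8860815529666 -175.4300768424441
```

Call:
play_rows([
  [-6,14,-25,0,0,0],
  [0,0,-30,0,0,0],
  [0,0,-12,0,0,0],
  [0,0,-3.5,0,0,0],
])

```text
time_s: 6.7
tcp_pos: [0.439, -0.1435, 0.0727]
eef_rot: [[-0.003, 0.996, -0.095], [0.002, -0.095, -0.996], [-1.0, -0.004, -0.002]]
wrist_force: [-1.1, 0.3, 0.8]
width: 0.003
```

Call:
play_rows([
  [1,10,0,0,0,0],
  [1,10,0,0,0,0],
  [1,10,0,0,0,0],
  [1,10,0,0,0,0],
])

```text
time_s: 7.1
tcp_pos: [0.4451, -0.105, 0.0751]
eef_rot: [[0.001, 0.995, -0.097], [-0.001, -0.097, -0.995], [-1.0, 0.002, 0.001]]
wrist_force: [0.1, -0.3, 0.7]
width: 0.001
```

```bash
python3 look.py i wrist
```

```text
7.1 [ 0.4451 -0.105   0.0751] plate mm -78.0782932861253 -83.68458087565025 [ 0.0569 -0.2745  0.6696]
```

View pics/i_wrist.png

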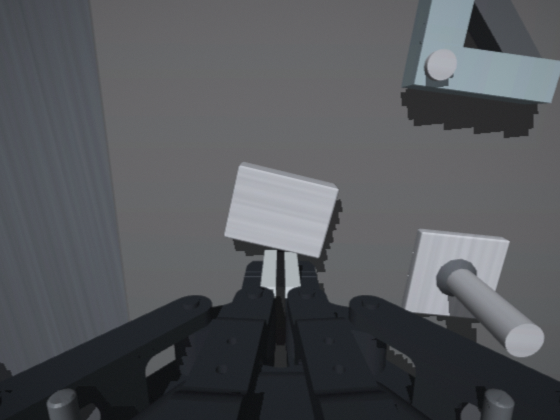

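The flat (centre (281,210)) is squaring up on the fingers, well clear of the bracket (left edge 405) and magnet (left edge 403). I'll push on.

Call:
play_rows([
  [1,10,0,0,0,0],
  [1,10,0,0,0,0],
  [1,10,0,0,0,0],
  [1,10,0,0,0,0],
  [1,10,0,0,0,0],
])

```text
time_s: 7.65
tcp_pos: [0.4495, -0.0552, 0.0743]
eef_rot: [[0.0, 0.995, -0.097], [-0.0, -0.097, -0.995], [-1.0, 0.0, 0.0]]
wrist_force: [0.4, -1.3, 0.4]
width: -0.001
```

```bash
python3 look.py j wrist
```

```text
7.65 [ 0.4495 -0.0552  0.0743] plate mm -78.94595309936483 -33.68188376296992 [ 0.4306 -1.3094  0.3916]
```

View pics/j_wrist.png

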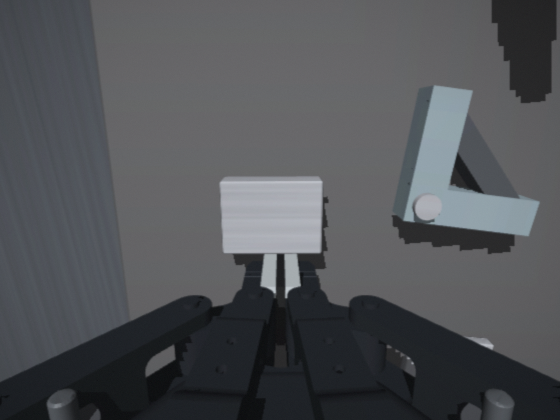

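Flush and centred (columns 222–322), and clear of the magnet (left edge 395).

Call:
play_rows([
  [1,12,0,0,0,0],
  [1,12,0,0,0,0],
  [1,12,0,0,0,0],
  [1,12,0,0,0,0],
  [1,12,0,0,0,0],
])

```text
time_s: 8.2
tcp_pos: [0.4543, 0.0052, 0.0743]
eef_rot: [[-0.0, 0.995, -0.097], [0.0, -0.097, -0.995], [-1.0, -0.0, -0.0]]
wrist_force: [0.4, 0.6, 0.1]
width: 0.004
```

Call:
play_rows([
  [1,12,0,0,0,0],
  [1,12,0,0,0,0],
  [1,12,0,0,0,0],
  [1,12,0,0,0,0],
  [1,12,0,0,0,0],
])

```text
time_s: 8.7
tcp_pos: [0.4595, 0.065, 0.0743]
eef_rot: [[0.0, 0.995, -0.097], [-0.0, -0.097, -0.995], [-1.0, 0.0, 0.0]]
wrist_force: [-0.6, -0.1, -0.6]
width: -0.0
```

```bash
python3 look.py k wrist
```

```text
8.7 [0.4595 0.065  0.0743] plate mm -81.60763175301103 86.95488963278551 [-0.5564 -0.077  -0.6117]
```

View pics/k_wrist.png

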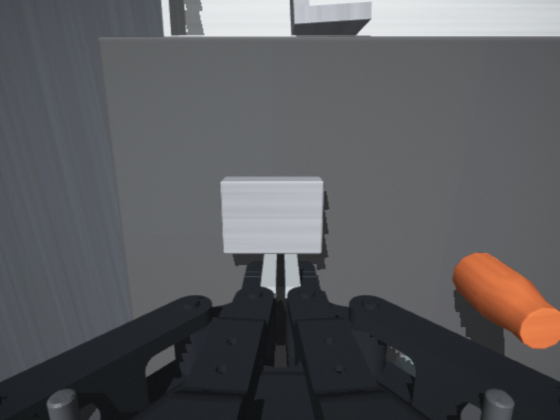

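The flat is still flush. The angle stands in the tray ahead (about (330,15)). I'll continue over the edge with a slight outward drift.

Call:
play_rows([
  [0,12,0,0,0,0],
  [0,12,0,0,0,0],
  [0,12,0,0,0,0],
  [0,12,0,0,0,0],
  [0,12,0,0,0,0],
])

```text
time_s: 9.25
tcp_pos: [0.4594, 0.125, 0.0744]
eef_rot: [[0.0, 0.995, -0.097], [-0.0, -0.097, -0.995], [-1.0, 0.0, 0.0]]
wrist_force: [-0.5, -0.7, -0.1]
width: -0.002
```

```bash
python3 look.py l wrist
```

```text
9.25 [0.4594 0.125  0.0744] plate mm -87.97854631813135 146.5947566920467 [-0.5093 -0.7126 -0.1381]
```

View pics/l_wrist.png

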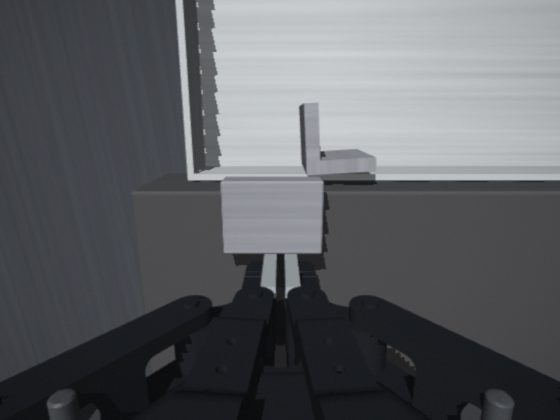

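The flat's front is at the edge (row 178), inside the tray's left wall (column 205) and only slightly overlapping the angle (from column 300). I'll push it off.

Call:
play_rows([
  [1,10,0,0,0,0],
  [1,10,0,0,0,0],
  [1,10,0,0,0,0],
  [1,10,0,0,0,0],
  [1,6,0,0,0,0],
])

```text
time_s: 9.8
tcp_pos: [0.4646, 0.1711, 0.0743]
eef_rot: [[0.0, 0.995, -0.097], [0.0, -0.097, -0.995], [-1.0, 0.0, -0.0]]
wrist_force: [-0.7, -0.1, 0.2]
width: 0.001
```

```bash
python3 look.py m wrist
```

```text
9.8 [0.4646 0.1711 0.0743] plate mm -87.67982964471797 192.94352648187132 [-0.6523 -0.108   0.2273]
```

View pics/m_wrist.png

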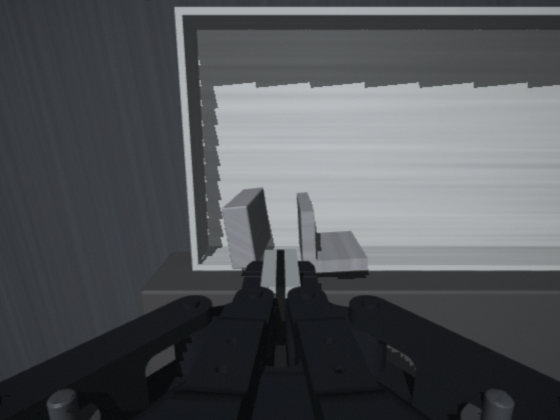

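The flat has dropped into the tray beside the angle ((245,225) and (320,235)). Next I'll lift and travel behind the tube.

Call:
play_rows([
  [0,0,50,0,0,0],
  [10,-20,40,0,0,0],
  [20,-40,0,0,0,0],
  [20,-40,0,0,0,0],
  [20,-40,0,0,0,0],
])

```text
time_s: 10.35
tcp_pos: [0.5353, 0.0287, 0.1651]
eef_rot: [[0.002, 0.995, -0.096], [-0.0, -0.096, -0.995], [-1.0, 0.002, 0.0]]
wrist_force: [-0.3, 0.5, -0.9]
width: -0.001
```

Call:
play_rows([
  [20,-40,0,0,0,0],
  [20,-40,0,0,0,0],
  [20,-40,0,0,0,0],
  [13,-20,0,0,0,0],
  [0,0,0,0,0,0],
])

```text
time_s: 10.85
tcp_pos: [0.6089, -0.1136, 0.1637]
eef_rot: [[0.001, 0.995, -0.101], [-0.001, -0.101, -0.995], [-1.0, 0.001, 0.001]]
wrist_force: [-0.6, -0.3, -0.1]
width: -0.002
```

```bash
python3 look.py n wrist scene
python3 - <<'E'
import cv2
a=cv2.imread("pics/n_scene.png")[145:335,155:395]; cv2.imwrite("pics/n_sc.png",cv2.resize(a,None,fx=3.3,fy=3.15,interpolation=cv2.INTER_CUBIC))
E
```

```text
10.85 [ 0.6089 -0.1136  0.1637] plate mm 85.78827815967333 -74.96491112803415 [-0.5916 -0.326  -0.1053]
```

View pics/n_wrist.png

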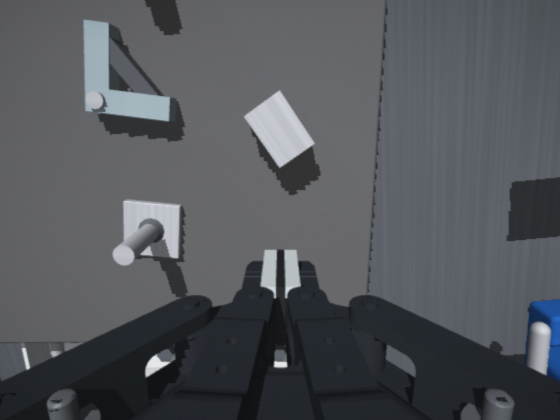

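View pics/n_sc.png

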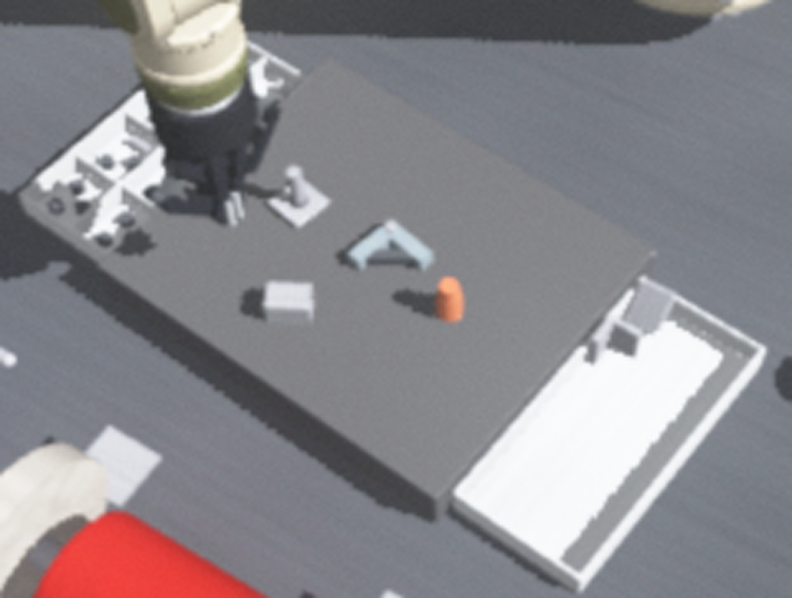

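Both pieces are in the tray. The tube (centre (280,129), near corner (281,167)) is straight ahead of the fingers (column 281). I'll descend and push.

Call:
play_rows([
  [0,0,-40,0,0,0],
  [0,0,-32,0,0,0],
  [0,0,-14,0,0,0],
  [0,0,-3.5,0,0,0],
  [1,10,0,0,0,0],
])

```text
time_s: 11.45
tcp_pos: [0.6085, -0.1, 0.0753]
eef_rot: [[0.0, 0.995, -0.098], [-0.0, -0.098, -0.995], [-1.0, 0.0, 0.0]]
wrist_force: [-0.4, 0.9, 0.3]
width: -0.002
```

Call:
play_rows([
  [1,10,0,0,0,0],
  [1,10,0,0,0,0],
  [1,10,0,0,0,0],
])

```text
time_s: 11.75
tcp_pos: [0.6124, -0.069, 0.0762]
eef_rot: [[0.002, 0.995, -0.097], [-0.001, -0.097, -0.995], [-1.0, 0.002, 0.001]]
wrist_force: [-0.6, -1.5, 0.6]
width: -0.002
```

```bash
python3 look.py o wrist
```

```text
11.75 [ 0.6124 -0.069   0.0762] plate mm 84.51318910861443 -30.328576266871757 [-0.6214 -1.4536  0.647 ]
```

View pics/o_wrist.png

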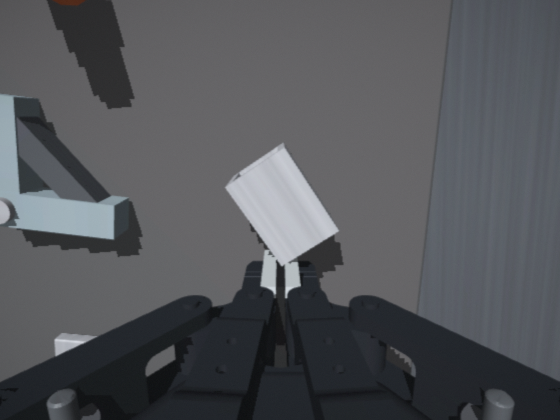

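The tube is touched at its corner (283,265), centred, with the magnet (right edge 128) well away. I'll continue.

Call:
play_rows([
  [1,10,0,0,0,0],
  [1,10,0,0,0,0],
  [1,10,0,0,0,0],
  [1,10,0,0,0,0],
])

```text
time_s: 12.2
tcp_pos: [0.6155, -0.0292, 0.0748]
eef_rot: [[0.0, 0.995, -0.097], [0.0, -0.097, -0.995], [-1.0, 0.0, -0.0]]
wrist_force: [0.0, -1.1, 0.4]
width: -0.001
```

```bash
python3 look.py p wrist
```

```text
12.2 [ 0.6155 -0.0292  0.0748] plate mm 83.40592728266203 9.659116445962107 [ 0.043  -1.1107  0.3885]
```

View pics/p_wrist.png

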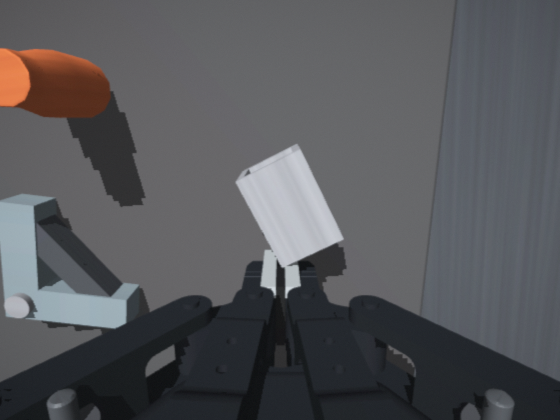

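Call:
play_rows([
  [1.5,10,0,0,0,0],
  [1.5,10,0,0,0,0],
  [1.5,10,0,0,0,0],
  [1.5,10,0,0,0,0],
  [1.5,10,0,0,0,0],
])

```text
time_s: 12.75
tcp_pos: [0.623, 0.021, 0.0747]
eef_rot: [[-0.0, 0.995, -0.097], [0.0, -0.097, -0.995], [-1.0, -0.0, -0.0]]
wrist_force: [-0.4, -0.7, 0.7]
width: 0.004
```

```bash
python3 look.py q wrist
```

```text
12.75 [0.623  0.021  0.0747] plate mm 85.60679951180363 60.295565306298016 [-0.364  -0.7358  0.7368]
```

View pics/q_wrist.png

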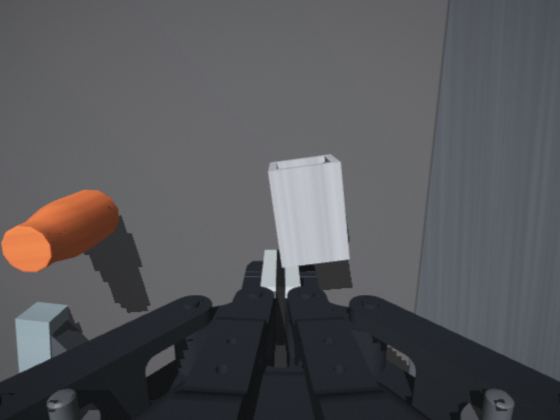

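The tube has nearly squared up but sits right of the fingers (centre (310,212)). I'll back off, shift 11 mm to +x, and push.

Call:
play_rows([
  [-1,-10,0,0,0,0],
  [11,-1,0,0,0,0],
  [1,10,0,0,0,0],
  [1,10,0,0,0,0],
  [1,10,0,0,0,0],
])

```text
time_s: 13.3
tcp_pos: [0.6355, 0.0396, 0.0747]
eef_rot: [[-0.0, 0.995, -0.098], [-0.0, -0.098, -0.995], [-1.0, -0.0, 0.0]]
wrist_force: [-0.5, -0.7, -0.4]
width: 0.002
```

Call:
play_rows([
  [1,10,0,0,0,0],
  [1,10,0,0,0,0],
])

```text
time_s: 13.5
tcp_pos: [0.6377, 0.0602, 0.0748]
eef_rot: [[-0.0, 0.995, -0.097], [0.0, -0.097, -0.995], [-1.0, -0.0, 0.0]]
wrist_force: [0.5, -0.7, -0.0]
width: 0.003
```

```bash
python3 look.py r wrist
```

```text
13.5 [0.6377 0.0602 0.0748] plate mm 96.11073731145505 100.86346050513843 [ 0.5135 -0.7307 -0.0112]
```

View pics/r_wrist.png

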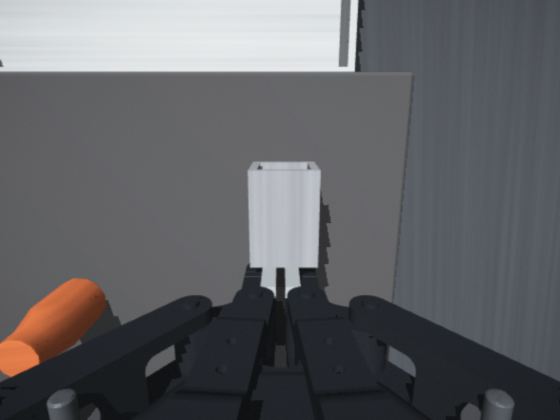

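Flush and centred (columns 249–319), inside the tray's right wall (column 340). I'll push it over the edge with a slight inward drift.

Call:
play_rows([
  [0.5,10,0,0,0,0],
  [0.5,10,0,0,0,0],
  [0.5,10,0,0,0,0],
  [0.5,10,0,0,0,0],
  [0.5,10,0,0,0,0],
])

```text
time_s: 14.05
tcp_pos: [0.6405, 0.1098, 0.0749]
eef_rot: [[0.0, 0.995, -0.097], [-0.0, -0.097, -0.995], [-1.0, 0.0, 0.0]]
wrist_force: [0.3, 0.3, 0.5]
width: 0.002
```

Call:
play_rows([
  [0.5,10,0,0,0,0],
  [0.5,10,0,0,0,0],
  [0.5,10,0,0,0,0],
  [0.5,10,0,0,0,0],
  [0,2,0,0,0,0],
])

```text
time_s: 14.55
tcp_pos: [0.6423, 0.1524, 0.0747]
eef_rot: [[-0.0, 0.995, -0.096], [0.0, -0.096, -0.995], [-1.0, -0.0, -0.0]]
wrist_force: [0.2, -0.2, 0.5]
width: 0.005
```

```bash
python3 look.py s wrist
```

```text
14.55 [0.6423 0.1524 0.0747] plate mm 91.06675172850132 193.0734410563523 [ 0.2492 -0.1915  0.4595]
```

View pics/s_wrist.png

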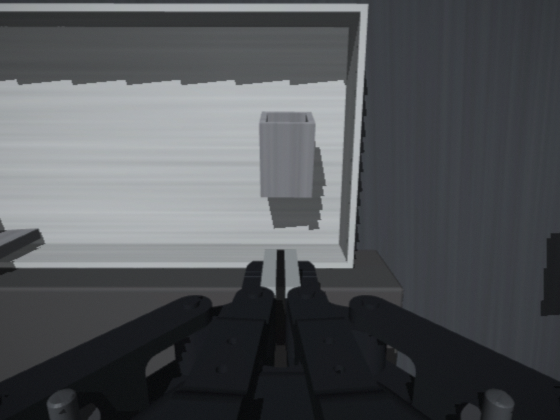

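The tube is in the tray (centre (288,155)). I'll lift, move over the near end to check the other two, and compare the bystanders.

Call:
play_rows([
  [0,0,50,0,0,0],
  [0,0,50,0,0,0],
  [-25,-20,30,0,0,0],
  [-45,-20,0,0,0,0],
  [-45,-10,0,0,0,0],
])

```text
time_s: 15.1
tcp_pos: [0.5274, 0.0996, 0.2061]
eef_rot: [[0.003, 0.995, -0.099], [-0.0, -0.099, -0.995], [-1.0, 0.003, 0.0]]
wrist_force: [-1.3, -0.9, -0.5]
width: -0.003
```

Call:
play_rows([
  [-20,-10,0,0,0,0],
  [0,0,0,0,0,0],
  [0,0,0,0,0,0],
])

```text
time_s: 15.4
tcp_pos: [0.5078, 0.0907, 0.2054]
eef_rot: [[0.002, 0.995, -0.098], [0.0, -0.098, -0.995], [-1.0, 0.002, -0.0]]
wrist_force: [0.6, 0.5, 0.3]
width: -0.0
```

```bash
python3 look.py t wrist scene side
python3 - <<'E'
import cv2,numpy as np
a=cv2.imread("pics/t_scene.png")[145:335,155:395]; cv2.imwrite("pics/t_sc.png",cv2.resize(a,None,fx=3.3,fy=3.15,interpolation=cv2.INTER_CUBIC))
E
```

```text
15.4 [0.5078 0.0907 0.2054] plate mm -36.1952024825433 117.52202820678215 [0.552  0.4715 0.3007]
```

View pics/t_wrist.png

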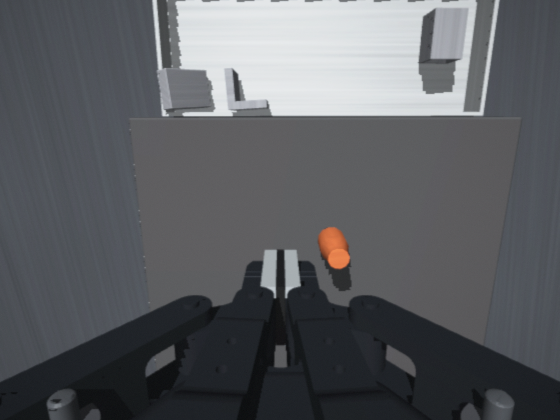

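View pics/t_scene.png

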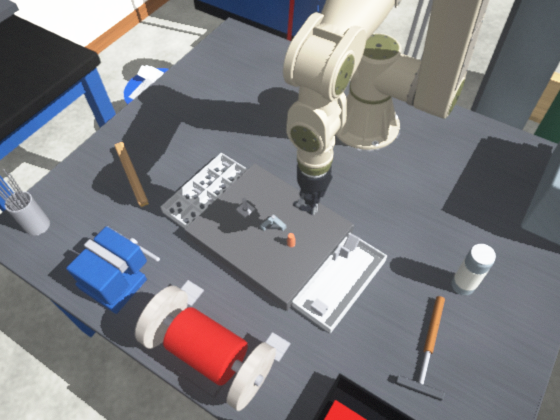

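View pics/t_side.png

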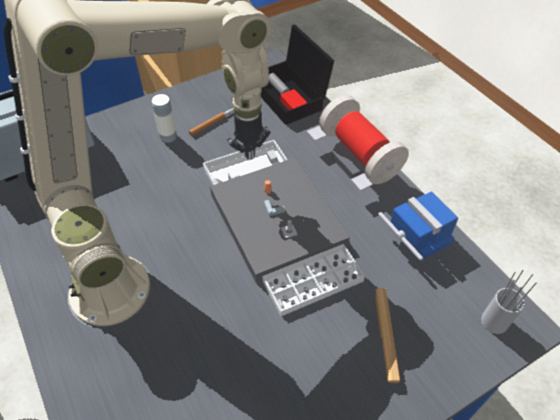

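All three are in the tray, but the flat (185,90) seems to lean on the tray's left wall. I'll zoom in there.

Call:
play_rows([
  [-35,10,0,0,0,0],
  [0,0,0,0,0,0],
  [0,0,0,0,0,0],
])

```text
time_s: 15.85
tcp_pos: [0.4729, 0.1014, 0.2047]
eef_rot: [[0.0, 0.995, -0.096], [-0.0, -0.096, -0.995], [-1.0, 0.0, 0.0]]
wrist_force: [0.9, 0.0, 0.2]
width: 0.0
```

```bash
python3 look.py u wrist scene side
python3 - <<'E'
import cv2,numpy as np
a=cv2.imread("pics/u_wrist.png")[0:150,130:380]; a=cv2.resize(a,(750,450),interpolation=cv2.INTER_CUBIC)
cv2.imwrite("pics/u_z.png",a)
b=cv2.imread("pics/u_scene.png")[225:325,290:390]; b=cv2.resize(b,(400,400),interpolation=cv2.INTER_CUBIC)
c=cv2.imread("pics/u_side.png")[135:200,195:295]; c=cv2.resize(c,(400,260),interpolation=cv2.INTER_CUBIC); c=np.vstack([c,np.zeros((140,400,3),np.uint8)])
cv2.imwrite("pics/u_z2.png",np.hstack([b,c]))
E
```

```text
15.85 [0.4729 0.1014 0.2047] plate mm -72.0905260753319 124.54449543938846 [0.9316 0.0457 0.1829]
```

View pics/u_z.png

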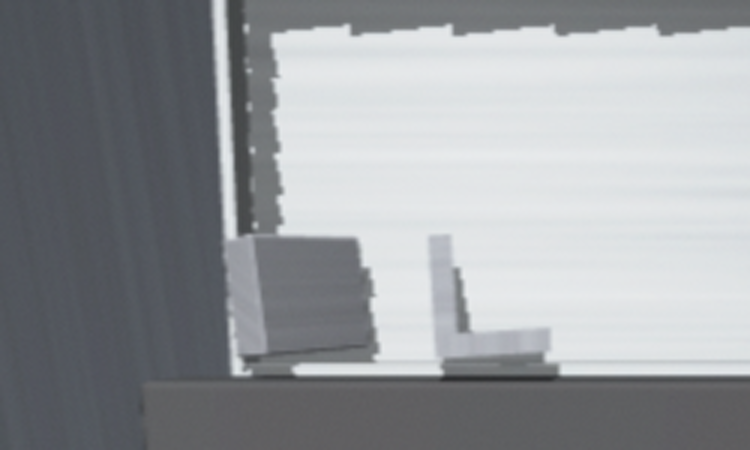

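View pics/u_z2.png

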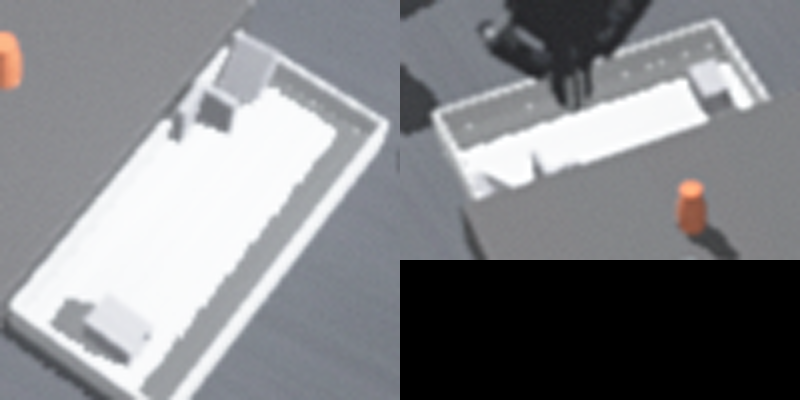

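Run:
```python
from h import *
c=pickle.load(open("u_wrist.pkl","rb"))
P0=np.array([.5315,-.030]);y=np.array([.105,.9945]);x=np.array([y[1],-y[0]])
Z=lambda u,v:(130+(u+.5)/3-.5,(v+.5)/3-.5)
def pr(n,u,v,zs):
    for z in zs:
        q=ray("",Z(u,v),z,c)[:2]-P0; print(n,z,np.round([1e3*x@q,1e3*y@q],1))
pr("rim out",213,60,[.03]);pr("rim in",232,60,[.03]);pr("rimout low",232,375,[.03])
pr("topL far",228,240,[.03,.035,.04]); pr("topL near",243,360,[.03,.035,.04])
pr("topR far",256,237,[.03,.035,.04]);pr("topR near",265,355,[.03,.035,.04])
pr("botR far",358,238,[.01,.015,.02]);pr("botR near",370,347,[.01,.015,.02])
```

```text
rim out 0.03 [-134.1  260.5]
rim in 0.03 [-129.3  260.6]
rimout low 0.03 [-132.7  183.2]
topL far 0.03 [-132.3  217.7]
topL far 0.035 [-131.3  217.2]
topL far 0.04 [-130.3  216.8]
topL near 0.03 [-129.6  187.1]
topL near 0.035 [-128.6  187.2]
topL near 0.04 [-127.7  187.2]
topR far 0.03 [-124.9  218.5]
topR far 0.035 [-124.  218.]
topR far 0.04 [-123.1  217.6]
topR near 0.03 [-123.6  188.5]
topR near 0.035 [-122.7  188.5]
topR near 0.04 [-121.9  188.6]
botR far 0.01 [-99.7 220.4]
botR far 0.015 [-99.3 219.9]
botR far 0.02 [-98.9 219.4]
botR near 0.01 [-96.7 190.9]
botR near 0.015 [-96.3 190.9]
botR near 0.02 [-95.9 190.8]
```

The flat leans about 45° against the tray's end wall. Its centre is about 15 mm inside the wall, and nothing sticks out past the rim's outer face. It hasn't shifted in 6 s. I'll compare the bystanders numerically, then hand in.

Run:
```python
import cv2
from cell import manip
a=cv2.imread("pics/scene0.png",0);b=cv2.imread("pics/u_scene.png",0)
for n,(u,v) in {"noz":(291,240),"mag":(272,223),"brk":(245,208),"brush":(131,174),"hammer":(432,340),"can":(474,268)}.items():
    for r in (14,):
        t=a[v-r:v+r,u-r:u+r]; w=b[v-r-6:v+r+6,u-r-6:u+r+6]
        m=cv2.matchTemplate(w,t,cv2.TM_CCOEFF_NORMED); _,s,_,l=cv2.minMaxLoc(m); print(n,(l[0]-6,l[1]-6),round(s,2))
print(manip.observe()['wrist_force'])
print(manip.hand_in())
```

```text
noz (0, 0) 1.0
mag (0, 0) 0.73
brk (0, 1) 0.54
brush (-2, -3) 0.92
hammer (0, 0) 1.0
can (0, 0) 1.0
[-0.94447002 -0.16897648  0.51775373]
the job is handed in; nothing more can be done
None
```

All three offcuts were swept off the +y edge with the closed fingers and now lie in the plain scrap tray. I pushed the angle iron off first, then the flat bar, then the tube. None was lifted or gripped. The job was handed in at about 16 s with the gripper about 0.2 m up and touching nothing.

**Last checks:**
- **Offcuts:** the final pictures show all three in the scrap tray. The flat bar leans at about 45° on the tray's end wall. Its upper corner rests on the rim but stays within the tray's outline, and it had not moved in 6 s. The angle iron lies against the near wall, and the tube lies free on the tray floor.
- **Divided tray:** no offcut went into it.
- **Things left alone:** image matching found no shift for the nozzle, magnet square, hammer and can, although the magnet's match was poor (0.73).
- **Weaker matches:** the bracket (1 px, score 0.54) and the brush (2–3 px, score 0.92) matched less exactly. The arm's shadow now falls differently there, the pictures show no visible movement, and the gripper kept clear of both.

**One slip on the way:** while pushing the angle iron, the fingertips rode up onto its thin foot with about 6 N. I lifted off, backed away and pushed again lower down. No other reading I took was above about 4 N.

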